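# Tip the tall carton back and slide the lifter blade under it

### The arm

A 7-joint arm with a two-finger parallel gripper is mounted at the origin on the work surface. World frame = base frame: x ahead of the robot, y to its left, z up, the work surface at z = 0. Lengths are in m, angles in rad, forces in N, time in s.
With the tool pointing down it reaches from about 0.35 to 0.775 m from the base axis. Payload 3.1 kg.
Tool frame: the origin (TCP) lies on the centre line of the jaws, within the pads' length; the fingertips stand 11 mm ahead of it and the grasp point (between the pads) lies 8 mm behind it; x points along the fingers, y is the direction in which the jaws open and shut, and the axes are right-handed (so a half turn about x gives the same grasp; the last joint's range is limited). The gripper opens to 85 mm and grips with 20 to 120 N. Pads are 22 mm wide; open, the fingers measure 114 mm over their backs; the gripper's body (76 mm by 85 mm) begins 54 mm behind the grasp point. The pads swing forward as they close: fully open they stand 13 mm farther back than shut.
Start: joints at [-1.355, 0.311, 0.014, 1.512, -0.004, 1.319, -0.027], TCP at [0.14, 0.532, 0.242] pointing down, gripper open.
Joint ranges: [-2.7, 2.7], [-0.3, 1.91], [-1.27, 1.3], [0.12, 2.57], [-1.44, 4.58], [0.2, 2.03], [-3.05, 3.05]. Speed limits (rad/s): [2.79, 2.79, 3.14, 3.14, 3.14, 3.14, 3.14].

### API

Orientations are given as a rotation vector (axis times angle).
In Python, from workcell import manip, cams gives the robot as it stands.
- The arm moves only by the shell command python3 -m crank 'ROWS' [OPENING] [FORCE]. ROWS is JSON, a list of rows, each a list of 2 entries, a list of its own where there are three numbers: the shift along the tool's x, y, z in cm, then the turn about the tool's x in degrees. In form: [[[x, y, z], twist], ...]. A call has 1 to 5 rows; each row is the pose to reach, as a shift and turn from the pose measured when the call began, along the tool's axes at that moment; what a row does not reach only later rows make up. A row lasts 1/12 s, in which the tool goes at most 41.7 mm and 7.16 degrees, less where a joint would pass 70% of its speed; a pose out of reach is approached as far as the arm can. A call with a gripper value outside its range is refused whole. OPENING is the finger opening in cm, from 0 to 8.54, set as the call begins (- or left out, the last holds). The fingers move at their own pace and stop on an object; FORCE is the grip in N (left out, the last holds). Time passes only in rows, so rows that repeat a pose let the fingers close. It gives the time, the measured TCP pose, the force and the opening at its end, in the units of the state.
- manip.state(): the state, without advancing time (a new reading comes with each control period).
- cams.read_camera(name): name is "side" or "top"; returns the picture (480x640x3 uint8, blue, green, red); there is no depth.
- cams.camera_info(name): a dict with "intrinsics" (3x3 intrinsics, pixels), "rvec" (rotation vector, rad) and "tvec" (3), from world to camera coordinates, as OpenCV has them. Camera axes: x right, y down, z forward; pixel columns grow to the right and rows downward; lengths in m; the calibration is good to about 2 mm. A picture is of the moment at which its call begins. camera_info takes no time and is no camera call.
- manip.job_done(): hands the job in, once; it reports no verdict.
The state is a dict: "t": time; "qpos": joint angles; "qvel": joint speeds; "joint_torque": joint torques, N m; "eef_pos": TCP position; "tool_rot": TCP orientation; "force": force on the tool from outside, world axes, zero at the start; "wrist_torque": the same for the moment, N m; "opening": finger opening in m.
Only numpy, scipy, OpenCV 4.12 (cv2) and the standard library are available. Lean on these libraries where they do the work, as an engineer would, in place of code of your own. Each camera call takes 0.05 s, during which the arm holds its last target. There are 200 camera calls.

### The job

Two cartons stand before a sloped steel rest: tip the taller one back on its rear bottom edge until it leans on the rest. Then slide the flat blade of the lifter along the bench, straight and centred, under the carton's raised front until the tip is well past the middle of its underside, and leave it there, carton still leaning. Leave the lower carton standing where it is.

Things in the scene. Friction and masses are not known exactly. Their poses are not given: they have to be found in the camera images.
- carton: Taller carton, loose: 60 mm deep (x, front to rear), 90 wide (y), 180 tall, about 0.5 kg. Origin: centre of underside; x points to its rear. Starts upright, rear bottom edge 2 mm before the rest's foot. Pushed back high on its front face (towards the robot) it tips on that edge, balances at 18 deg, then stays leaning on the rest at 25 deg, front bottom edge 25 mm up.
- low_carton: Lower carton, a bystander, loose: 60 mm deep (x), 90 wide (y), 110 tall, standing left or right of the taller one before the same rest (centres about 170 mm apart; a finned heat sink 28 mm high stands between them). Origin: centre of its underside; x points to its rear.
- rest: Grey sheet-steel rest behind both cartons, fixed: a flat panel 340 mm wide (y), its front face rising from the bench and leaning 25 deg back from upright, away from the robot; top edge about 100 mm up. Origin: on the bench, middle of the foot line where the front face meets the bench. x level to the rear (square to the foot line), y along the foot line.
- lifter: Lifter, loose, 0.22 kg, flat on the bench at left or right: blade 160 mm long (x), 60 wide, 4 thick. Origin: underside, middle of the tip edge; x points out through the tip (blade spans x -160 to 0). Upright black tab handle centred at x -115, y 0: 36 long (x), 14 thick (y, grip so), top 75 above bench, with a 50 x 30 foot 10 high. Centre of mass 15-20 before the handle.
Things that resemble listed ones, but are neither listed nor needed, are in the scene too. Leave any orange look-alike of the lifter alone.

How it is judged:
On the way:
1. the taller carton is tipped back and leans on the rest (tilted 20 to 31 degrees), before the blade is under it (angle between carton's own z axis and vertical between 0.35 and 0.55 rad and contact force between carton and rest above 0.02 N and x of lifter in the frame of carton below -0.012 m), for 0.2 s.
At the end, for the whole second after the job is handed in: Taller carton leans still on the rest at 20-31 deg, rear edge within 15 mm of its foot; lifter flat and still, tip past the middle of the carton's underside (4 mm short allowed), not past its rear, within 20 mm and 12 deg of its centre line; low carton upright, moved under 20 mm (angle between carton's own z axis and vertical between 0.35 and 0.55 rad and x of lifter in the frame of carton between -0.004 and 0.035 m and y of lifter in the frame of carton between -0.02 and 0.02 m and angle between the y axis of lifter and the y axis of carton, either way round below 0.21 rad and angle between each of lifter, low_carton's own z axis and vertical below 0.1 rad and height (world z) of lifter below 0.01 m and x of carton in the frame of rest above -0.045 m and contact force between carton and rest above 0.02 N and distance of low_carton from where it was at the start of the episode below 0.02 m and linear speed of each of carton, lifter below 0.01 m/s); the robot touches nothing.
It fails at once if the lower carton is knocked over (angle between low_carton's own z axis and vertical above 0.3 rad).
It also fails if it takes over 64 s, if anything falls off the work surface, if the arm or the gripper's body presses on something with over 40 N, if the wrist force passes 120 N, or if a joint passes its speed limit or range.

## Working session

There is one attempt and no reset: what is moved stays moved. The work goes in short steps, Python scripts to look and compute and a shell command to move; the robot and the scene stay as the last step left them, time stands still between calls to the robot, and variables do not carry over. Pictures are saved under pics/ and viewed, about 8 in all and at most 12, crops included, and the job is handed in when it is done.

```bash
ls; mkdir -p pics
python3 - <<'E'
from workcell import manip, cams
import cv2
print(manip.state())
for n in("side","top"):
    cv2.imwrite(f"pics/{n}0.png",cams.read_camera(n)); i=cams.camera_info(n); print(n,i)
E
```

```text
pics
{'t': 0.0, 'qpos': array([-1.35471297,  0.31173427,  0.01399046,  1.51306444, -0.00439039,
        1.31915406, -0.02720303]), 'qvel': array([ 8.76152109e-04,  1.87798642e-03,  1.30841498e-05,  5.64031833e-04,
       -1.59774749e-03, -4.90463514e-04,  1.77274937e-03]), 'joint_torque': array([-3.77208125e-04, -3.79917669e+01,  1.45934620e-01, -2.30588704e+01,
        1.24085328e-02,  1.39243144e-02, -7.65257340e-06]), 'eef_pos': array([0.14002923, 0.53116084, 0.24121331]), 'tool_rot': array([ 0.20047844,  1.56150734, -0.20413316]), 'force': array([ 0.46239072,  0.29312906, -0.30017722]), 'wrist_torque': array([ 0.02947756, -0.0262316 ,  0.01959747]), 'opening': 0.08540416090593764}
side {'intrinsics': array([[493.18843548,   0.        , 328.5182559 ],
       [  0.        , 493.18843548, 229.68702035],
       [  0.        ,   0.        ,   1.        ]]), 'rvec': array([ 2.20524366,  0.85055683, -0.34438944]), 'tvec': array([-0.33470238, -0.30796971,  1.40668177])}
top {'intrinsics': array([[605.40216532,   0.        , 329.63024396],
       [  0.        , 605.40216532, 236.35679925],
       [  0.        ,   0.        ,   1.        ]]), 'rvec': array([ 2.17163805, -2.14564166,  0.14735762]), 'tvec': array([-0.13415388,  0.57186062,  1.28198288])}
```

View pics/top0.png

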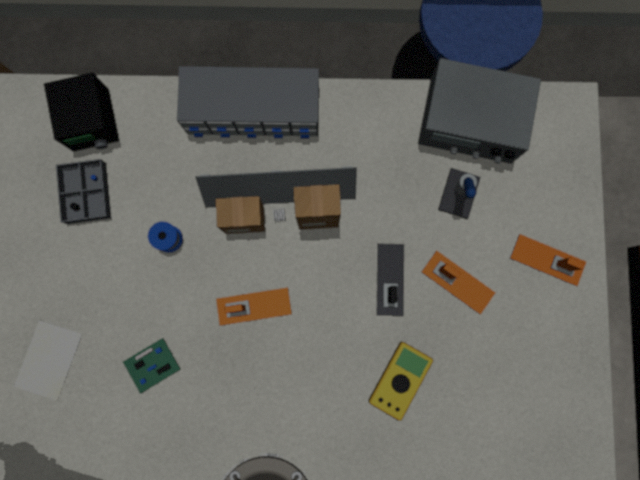

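View pics/side0.png

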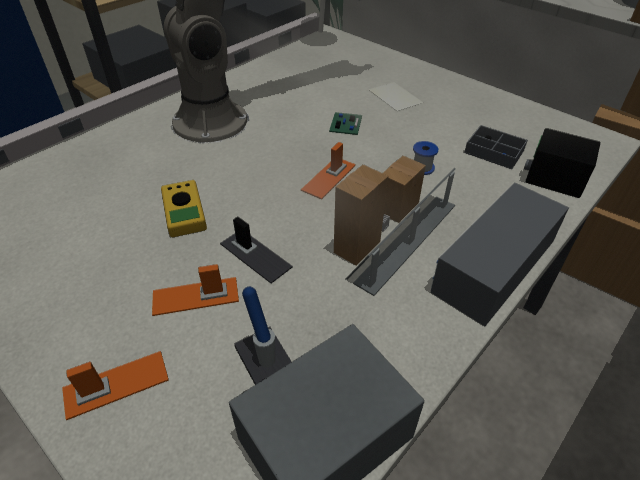

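The top view shows the tall carton at about (318,205), the low carton at (240,213), the rest behind them, and the black-handled dark lifter at (391,280) with its tip away from the robot. The orange ones are decoys.

```bash
cat > h.py <<'E'
import cv2, numpy as np
from workcell import manip, cams
def cam(n):
    i=cams.camera_info(n); return i["intrinsics"],cv2.Rodrigues(np.array(i["rvec"]))[0],np.array(i["tvec"])
def cast(n,px,z):
    K,R,t=cam(n); px=np.atleast_2d(np.array(px,float))
    d=(np.linalg.inv(K)@np.c_[px,np.ones(len(px))].T).T@R; c=-R.T@t
    return c+d*((z-c[2])/d[:,2])[:,None]
def proj(n,P):
    K,R,t=cam(n); return cv2.projectPoints(np.atleast_2d(np.array(P,float)),cv2.Rodrigues(R)[0],t,K,None)[0][:,0]
def blobs(im,lo,hi,roi,amin=60):
    h=cv2.cvtColor(im,cv2.COLOR_BGR2HSV); m=cv2.inRange(h,lo,hi); k=np.zeros_like(m); x0,y0,x1,y1=roi; k[y0:y1,x0:x1]=m[y0:y1,x0:x1]
    return [c for c in cv2.findContours(k,cv2.RETR_EXTERNAL,cv2.CHAIN_APPROX_NONE)[0] if cv2.contourArea(c)>amin]
E
python3 - <<'E'
from h import *
im=cv2.imread("pics/top0.png")
h=cv2.cvtColor(im,cv2.COLOR_BGR2HSV)
for p in [(318,195),(318,222),(240,207),(391,260),(275,185),(380,230),(391,297)]: print(p,h[p[1],p[0]])
c=cv2.resize(im[150:330,180:420],None,fx=3.3,fy=3.3,interpolation=cv2.INTER_CUBIC); c=cv2.convertScaleAbs(c,alpha=1.7)
cv2.imwrite("pics/c0.png",c)
s=cv2.imread("pics/side0.png"); c=cv2.resize(s[140:300,210:470],None,fx=3,fy=3,interpolation=cv2.INTER_CUBIC)
cv2.imwrite("pics/c1.png",cv2.convertScaleAbs(c,alpha=1.7))
for c in blobs(im,(0,0,0),(180,110,95),(370,235,412,325)):
    r=cv2.minAreaRect(c); b=cv2.boxPoints(r); print(r, cast("top",b,0.004))
for c in blobs(im,(5,90,75),(20,255,255),(205,175,350,240)):
    r=cv2.minAreaRect(c); print(r)
E
```

```text
(318, 195) [ 16 111 117]
(318, 222) [19 83 43]
(240, 207) [ 16 107 117]
(391, 260) [120  15  52]
(275, 185) [120  10  49]
(380, 230) [ 26  14 126]
(391, 297) [40 40 19]
((389.5, 279.5), (73.0, 27.0), 90.0) [[ 0.56409062 -0.23121314  0.004     ]
 [ 0.56484551 -0.29156866  0.004     ]
 [ 0.40313884 -0.29091437  0.004     ]
 [ 0.40245737 -0.23148361  0.004     ]]
((237.99722290039062, 211.44749450683594), (29.380388259887695, 43.36103820800781), 86.98721313476562)
((316.5, 200.5), (31.0, 45.0), 90.0)
```

View pics/c0.png

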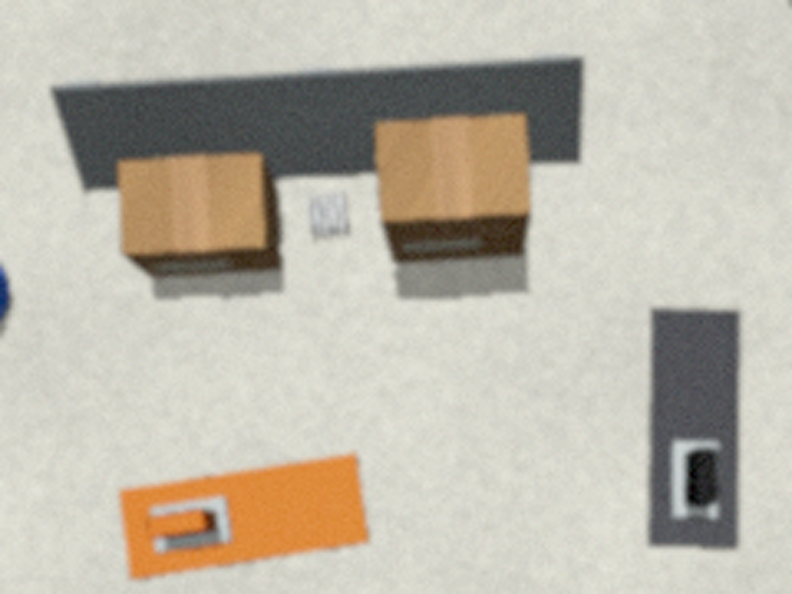

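View pics/c1.png

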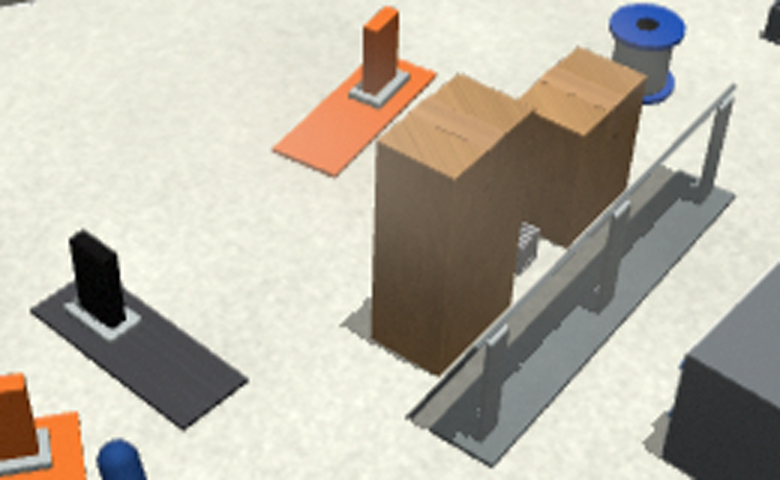

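Run:
```python
from h import *
np.set_printoptions(precision=4,suppress=True)
f=lambda P:(np.array(P)+.5)/3.3-.5+np.array([180,150])
for n,P,z in [("foot",[(85,190),(579,161)],0),("resttop",[(53,88),(582,60)],.1),("tall",[(375,122),(525,114),(529,214),(383,221)],.18),("tallbot front",[(397,261),(526,255)],0),("low",[(118,160),(263,153),(268,247),(125,255)],.11),("lift",[(652,310),(739,311),(737,547),(649,546)],.004),("hfoot",[(673,439),(719,440),(719,520),(673,520)],.01),("sink",[(310,195),(347,193),(349,236),(312,240)],.028)]:
    W=cast("top",f(P),z); print(n,W[:,:2].tolist(),"mean",W.mean(0)[:2]); d=W[1]-W[0]; print("  dir deg",np.degrees(np.arctan2(-d[0],-d[1])*-1), np.linalg.norm(d))
g=lambda P:(np.array(P)+.5)/3-.5+np.array([210,140])
for n,P,z in [("tall side",[(459,74),(532,107),(456,178),(378,145)],.18),("lift",[(31,311),(184,429),(247,380)],.004),("tallbot",[(438,374),(372,342)],0),("tabtop",[(70,238),(83,231),(118,248),(104,257)],.075)]:
    W=cast("side",g(P),z); print(n,W[:,:2].tolist(),W.mean(0)[:2])
from scipy.spatial.transform import Rotation as R
print(R.from_rotvec(manip.state()["tool_rot"]).as_matrix())
```

```text
foot [[0.6408573329598429, 0.15289632994487962], [0.6654058082769221, -0.18411955998783436]] mean [ 0.6531 -0.0156]
  dir deg 4.166107286528398 0.3379087712793683
resttop [[0.6887796245531199, 0.1555599766420061], [0.7115718138049618, -0.18071398539926065]] mean [ 0.7002 -0.0126]
  dir deg 3.877499162933108 0.337045488677453
tall [[0.6524611873189834, -0.05382583028663053], [0.6585014652467779, -0.14294280041016935], [0.5982519014133436, -0.14588416409836735], [0.5929498212148132, -0.05968986884536704]] mean [ 0.6255 -0.1006]
  dir deg 3.8775321677763555 0.08932143819623994
tallbot front [[0.5946486400521671, -0.060733376149764255], [0.5998887084580989, -0.14842789127775746]] mean [ 0.5973 -0.1046]
  dir deg 3.4195666497835666 0.08785093226843227
low [[0.6408991769707156, 0.11080464484420836], [0.6465673290807206, 0.019989347110164854], [0.5869039316881173, 0.015296570442597288], [0.5807205368807759, 0.10429895383661476]] mean [0.6138 0.0626]
  dir deg 3.5714299290120093 0.09099201201679805
lift [[0.5627963393638171, -0.2339574376235276], [0.5628513693918631, -0.2928817075245209], [0
[... 727 characters left out ...]
[0.6476807408827036, -0.05708402639282906], [0.6561189878895247, -0.1443458390677741], [0.6008165458919306, -0.15267910259295947]] [ 0.624  -0.1039]
lift [[0.4027967364770553, -0.29523182464831493], [0.5623272401949613, -0.29675518579271776], [0.5623485391243273, -0.23800160803047915]] [ 0.5092 -0.2767]
tallbot [[0.652703121774252, -0.14271974442024793], [0.5991519141241668, -0.15081418672385405]] [ 0.6259 -0.1468]
tabtop [[0.429707013487007, -0.2709193047658328], [0.43078398905172266, -0.26034750822204855], [0.4610628925251681, -0.2555253486452354], [0.46083002496736714, -0.2677443291282154]] [ 0.4456 -0.2636]
[[-0.0005  0.2549  0.967 ]
 [-0.0021  0.967  -0.2549]
 [-1.     -0.0022  0.0001]]
```

```bash
python3 -m crank '[[[0,-14,13.5],-18.8],[[0,-14,13.5],-18.8],[[0,-14,13.5],-18.8],[[0,-14,13.5],-18.8],[[0,-14,13.5],-18.8]]' 3 40; python3 -c "
from h import *
print(cv2.Rodrigues(manip.state()['tool_rot'])[0])"
```

```text
t: 0.52
eef_pos: [0.2368, 0.3572, 0.2411]
tool_rot: [-0.056, 1.571, 0.049]
force: [0.3, 0.1, -0.2]
opening: 0.03
[[-2.61874469e-04 -6.67962775e-02  9.97766600e-01]
 [-4.72714434e-03  9.97755569e-01  6.67942984e-02]
 [-9.99988793e-01 -4.69909502e-03 -5.77042356e-04]]
```

```bash
python3 -m crank '[[[0,-16,7.5],0],[[0,-16,7.5],0],[[0,-16,7.5],0],[[0,-16,7.5],0],[[0,-16,7.5],0]]'
python3 -m crank '[[[0,-16,7.5],0],[[0,-16,7.5],0],[[0,-16,7.5],0],[[0,-16,7.5],0],[[0,-16,7.5],0]]'
python3 -m crank '[[[0,-16,7.5],0],[[0,-16,7.5],0],[[0,-16,7.5],0],[[0,-16,7.5],0],[[0,-16,7.5],0]]'
```

```text
t: 0.93
eef_pos: [0.3248, 0.1962, 0.2417]
tool_rot: [-0.051, 1.57, 0.04]
force: [-0.1, -0.7, 0.0]
opening: 0.0298
t: 1.35
eef_pos: [0.4106, 0.0344, 0.2431]
tool_rot: [-0.047, 1.568, 0.031]
force: [0.0, 1.2, -0.1]
opening: 0.0302
t: 1.77
eef_pos: [0.4941, -0.1284, 0.2449]
tool_rot: [-0.045, 1.568, 0.021]
force: [0.2, -0.3, 0.9]
opening: 0.0296
```

```bash
python3 -m crank '[[[4,1.7,0.5],-0.5],[[8.3,1.7,1],-0.5],[[8.3,1.7,1],-0.5],[[8.3,1.7,1],-0.5],[[8.3,1.7,1],-0.5]]'; python3 -c "
from h import *
print(cv2.Rodrigues(manip.state()['tool_rot'])[0])"
```

```text
t: 2.18
eef_pos: [0.5041, -0.1128, 0.1627]
tool_rot: [-0.053, 1.566, 0.027]
force: [0.5, -0.2, 0.5]
opening: 0.03
[[ 0.0043443  -0.05063535  0.99870776]
 [-0.01619147  0.9985827   0.05069944]
 [-0.99985947 -0.0163908   0.00351828]]
```

```bash
python3 -m crank '[[[0,0.2,3],-0.9],[[0,0.2,6],-0.9],[[0,0.25,7],-0.9],[[0,0.25,7.3],-0.9],[[0,0.25,7.3],-0.9]]'
python3 -m crank '[[[0,0,0.3],0],[[0,0,0.6],0],[[0,0,0.9],0],[[0,0,1.2],0],[[0,0,1.5],0]]'
python3 -m crank '[[[0,0,0.3],0],[[0,0,0.6],0],[[0,0,0.9],0],[[0,0,1.2],0],[[0,0,1.5],0]]'
python3 - <<'E'
from h import *
im=np.hstack([cams.read_camera("top")[130:330,180:420],cams.read_camera("side")[100:300,210:450]])
cv2.imwrite("pics/p1.png",cv2.resize(cv2.convertScaleAbs(im,alpha=1.6),None,fx=1.66,fy=1.66))
print(cv2.Rodrigues(manip.state()['tool_rot'])[0])
E
```

```text
t: 2.6
eef_pos: [0.5784, -0.1069, 0.1652]
tool_rot: [-0.067, 1.563, 0.039]
force: [-0.1, -0.3, -0.2]
opening: 0.0301
t: 3.02
eef_pos: [0.593, -0.106, 0.1655]
tool_rot: [-0.066, 1.563, 0.039]
force: [-1.1, -0.2, 1.7]
opening: 0.03
t: 3.43
eef_pos: [0.6084, -0.105, 0.1655]
tool_rot: [-0.066, 1.563, 0.039]
force: [-0.8, -0.2, 0.5]
opening: 0.0298
[[ 0.00791818 -0.0670789   0.99771625]
 [-0.01728315  0.99758931  0.06720753]
 [-0.99981928 -0.01777584  0.00673975]]
```

View pics/p1.png

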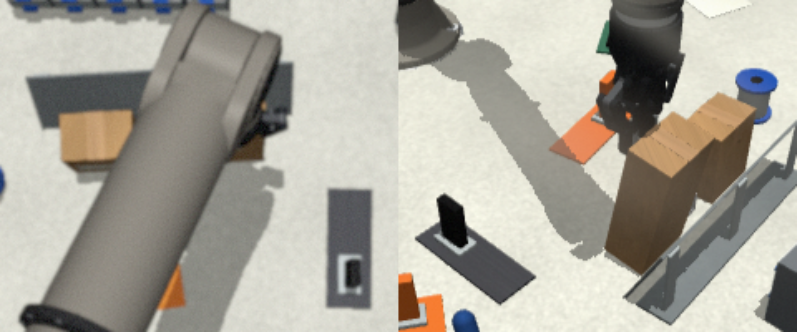

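The view shows the carton tipping cleanly (~8°), pushed centrally. I'll continue slowly.

```bash
python3 -m crank '[[[0,0,0.3],0],[[0,0,0.6],0],[[0,0,0.9],0],[[0,0,1.2],0],[[0,0,1.5],0]]'
python3 -m crank '[[[0,0,0.3],0],[[0,0,0.6],0],[[0,0,0.8],0],[[0,0,1.0],0],[[0,0,1.2],0]]'
python3 -m crank '[[[0,0,0.2],0],[[0,0,0.4],0],[[0,0,0.6],0],[[0,0,0.8],0],[[0,0,1.0],0]]'
python3 -m crank '[[[0,0,0.1],0],[[0,0,0.2],0],[[0,0,0.3],0],[[0,0,0.4],0],[[0,0,0.5],0]]'
```

```text
t: 3.95
eef_pos: [0.6241, -0.1038, 0.1656]
tool_rot: [-0.067, 1.562, 0.039]
force: [-0.8, 0.1, 0.3]
opening: 0.0302
t: 4.37
eef_pos: [0.6363, -0.1029, 0.1656]
tool_rot: [-0.067, 1.562, 0.039]
force: [-0.1, -0.1, -0.6]
opening: 0.0301
t: 4.78
eef_pos: [0.6465, -0.1023, 0.1656]
tool_rot: [-0.067, 1.562, 0.039]
force: [-0.0, 0.6, 0.2]
opening: 0.0301
t: 5.2
eef_pos: [0.6515, -0.1019, 0.1657]
tool_rot: [-0.067, 1.562, 0.039]
force: [-0.1, 1.0, -0.5]
opening: 0.0302
```

```bash
python3 -m crank '[[[0,0,-1],0],[[0,0,-4],0],[[0,0,-8],0],[[0,0,-12],0],[[0,0,-14],0]]' 6
python3 -m crank '[[[-1,-3,-3],2],[[-1,-8,-6],4],[[-1,-14,-7],4],[[-1,-14,-7],4],[[-1,-14,-7],4]]'
python3 - <<'E'
from h import *
im=np.hstack([cams.read_camera("top")[130:330,180:420],cams.read_camera("side")[100:300,210:450]])
cv2.imwrite("pics/p2.png",cv2.resize(cv2.convertScaleAbs(im,alpha=1.6),None,fx=1.66,fy=1.66))
print(cv2.Rodrigues(manip.state()['tool_rot'])[0])
E
```

```text
t: 5.62
eef_pos: [0.5065, -0.1123, 0.164]
tool_rot: [-0.063, 1.567, 0.038]
force: [-0.6, 0.1, -0.3]
opening: 0.0601
t: 6.03
eef_pos: [0.4411, -0.2675, 0.178]
tool_rot: [-0.003, 1.566, -0.036]
force: [-0.9, -1.6, 1.0]
opening: 0.0599
[[ 0.00405912  0.01156526  0.99992488]
 [-0.01696305  0.99979004 -0.01149484]
 [-0.99984788 -0.01691512  0.00425445]]
```

View pics/p2.png

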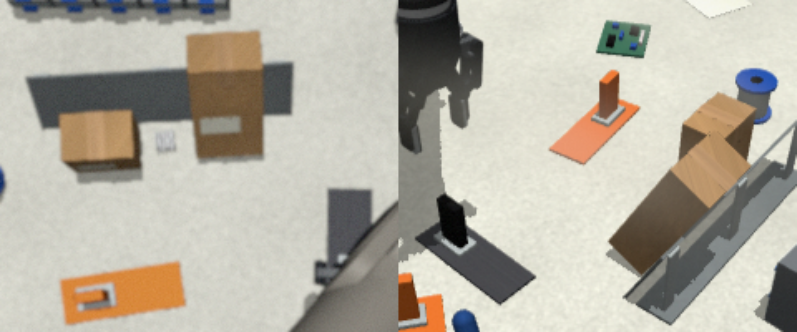

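The carton leans squarely on the rest and the low carton is undisturbed. Now grasp the lifter tab.

```bash
python3 -m crank '[[[2,0.6,0.5],0],[[5,0.65,0.5],0],[[8,0.65,0.5],0],[[8,0.65,0.5],0],[[8,0.65,0.5],0]]' 6
python3 -c "
from h import *
im=cams.read_camera('side')[150:300,180:330]
cv2.imwrite('pics/p3.png',cv2.resize(cv2.convertScaleAbs(im,alpha=1.8),None,fx=3,fy=3))"
```

```text
t: 6.55
eef_pos: [0.4493, -0.2519, 0.0954]
tool_rot: [-0.004, 1.57, -0.019]
force: [-0.1, -0.0, 0.5]
opening: 0.0601
```

View pics/p3.png

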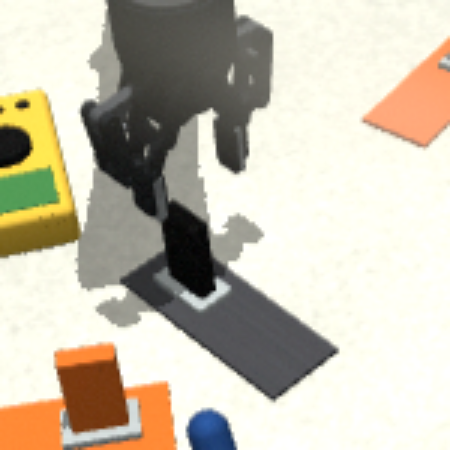

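The fingers straddle the tab but stand 12 mm left of its centre, so I'll shift right, descend and close.

```bash
python3 -m crank '[[[0,-1.15,-0.2],0],[[0,-1.15,-0.2],0],[[3,-1.15,-0.2],0],[[5.9,-1.15,-0.2],0],[[5.9,-1.15,-0.2],0]]'
python3 -m crank '[[[0,0,0],0],[[0,0,0],0],[[0,0,0],0],[[0,0,0],0],[[0,0,0],0]]'
python3 -c "
from h import *
print(cv2.Rodrigues(manip.state()['tool_rot'])[0])"
```

```text
t: 7.02
eef_pos: [0.4461, -0.2642, 0.0353]
tool_rot: [-0.002, 1.573, -0.019]
force: [-1.8, 1.9, 1.0]
opening: 0.0601
t: 7.43
eef_pos: [0.4471, -0.2648, 0.0367]
tool_rot: [-0.003, 1.57, -0.019]
force: [0.4, -0.4, -0.1]
opening: 0.0599
[[ 3.91439144e-04  1.02301438e-02  9.99947594e-01]
 [-1.44623340e-02  9.99843149e-01 -1.02234138e-02]
 [-9.99895338e-01 -1.44575742e-02  5.39329502e-04]]
```

```bash
python3 -m crank '[[[0,0,0],0],[[0,0,0],0],[[0,0,0],0],[[0,0,0],0],[[0,0,0],0]]' 0 50
python3 -m crank '[[[0,0,0],0],[[0,0,0],0],[[0,0,0],0],[[0,0,0],0],[[0,0,0],0]]'
python3 -m crank '[[[-0.1,0,0],0],[[-0.3,0,0],0],[[-0.5,0,0],0],[[-0.5,0,0],0],[[-0.5,0,0],0]]'
```

```text
t: 7.85
eef_pos: [0.4474, -0.2647, 0.0371]
tool_rot: [-0.003, 1.57, -0.019]
force: [-0.4, 0.7, 3.6]
opening: 0.0133
t: 8.27
eef_pos: [0.4473, -0.2647, 0.0371]
tool_rot: [-0.003, 1.57, -0.019]
force: [0.2, 0.3, 1.9]
opening: 0.0136
t: 8.68
eef_pos: [0.4473, -0.2647, 0.0421]
tool_rot: [-0.003, 1.57, -0.019]
force: [-0.6, 0.3, -2.4]
opening: 0.0135
```

```bash
python3 -m crank '[[[-0.05,3,0.1],-1],[[-0.1,6,0.3],-2],[[-0.15,9,0.4],-3],[[-0.2,12,0.5],-4],[[-0.2,15,0.65],-4.6]]'
python3 -m crank '[[[0,0,0],0],[[0,0,0],0],[[0,0,0],0],[[0,0,0],0],[[0,0,0],0]]'
python3 - <<'E'
from h import *
t,s=cams.read_camera("top"),cams.read_camera("side")
cv2.imwrite("pics/t4.png",t);cv2.imwrite("pics/s4.png",s)
im=np.hstack([t[130:330,200:440],s[130:330,210:450]])
cv2.imwrite("pics/p4.png",cv2.resize(cv2.convertScaleAbs(im,alpha=1.7),None,fx=1.66,fy=1.66,interpolation=cv2.INTER_CUBIC))
print(cv2.Rodrigues(manip.state()['tool_rot'])[0])
E
```

```text
t: 9.1
eef_pos: [0.4551, -0.1134, 0.042]
tool_rot: [-0.066, 1.57, 0.044]
force: [0.8, 0.1, -2.5]
opening: 0.0132
t: 9.52
eef_pos: [0.455, -0.1152, 0.0422]
tool_rot: [-0.065, 1.569, 0.041]
force: [0.1, -0.0, -2.0]
opening: 0.0135
[[ 1.01271788e-03 -6.76699525e-02  9.97707248e-01]
 [-1.46385841e-02  9.97599852e-01  6.76775271e-02]
 [-9.99892337e-01 -1.46735597e-02  1.96949178e-05]]
```

View pics/p4.png

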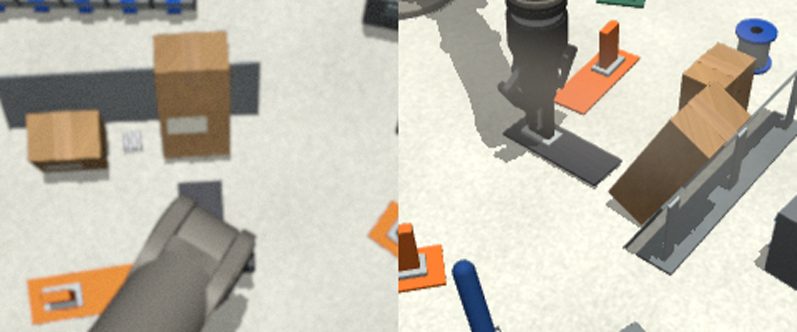

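Run:
```python
from h import *
f=lambda P,o:(np.array(P)+.5)/1.66-.5+np.array(o)
for n,c,P,z,o in [("tip","top",[(179,183),(221,181)],.009,(200,130)),("front","top",[(160,157),(229,155)],.025,(200,130)),("top rear edge","top",[(153,38),(227,32)],.163,(200,130)),
 ("tip s","side",[(598-398,185),(620-398,161)],.009,(210,130)),("rear corner s","side",[(641-398,222)],0,(210,130)),("front corner s","side",[(610-398,192)],.025,(210,130))]:
    W=cast(c,f(P,o),z); print(n,W[:,:2].round(4).tolist(),W.mean(0).round(4))
```

```text
tip [[0.5682, -0.0786], [0.5716, -0.1349]] [ 0.5699 -0.1068  0.009 ]
front [[0.6007, -0.0533], [0.6046, -0.1449]] [ 0.6026 -0.0991  0.025 ]
top rear edge [[0.7253, -0.0489], [0.734, -0.1382]] [ 0.7297 -0.0936  0.163 ]
tip s [[0.5752, -0.1349], [0.5668, -0.0816]] [ 0.571  -0.1082  0.009 ]
rear corner s [[0.6521, -0.1403]] [ 0.6521 -0.1403  0.    ]
front corner s [[0.6048, -0.1459]] [ 0.6048 -0.1459  0.025 ]
```

```bash
python3 -m crank '[[[0.1,0.3,0],0],[[0.2,0.3,0],0],[[0.35,0.3,0],0],[[0.45,0.3,0],0],[[0.45,0.3,0],0]]'
python3 -m crank '[[[0,0,0.6],0],[[0,0,1.2],0],[[0,0,1.8],0],[[0,0,2.4],0],[[0,0,3],0]]'
python3 -m crank '[[[0,0,0.5],0],[[0,0,1],0],[[0,0,1.4],0],[[0,0,1.8],0],[[0,0,2.0],0]]'
python3 - <<'E'
from h import *
t,s=cams.read_camera("top"),cams.read_camera("side")
im=np.hstack([t[130:330,200:440],s[130:330,210:450]])
cv2.imwrite("pics/p5.png",cv2.resize(cv2.convertScaleAbs(im,alpha=1.7),None,fx=1.66,fy=1.66,interpolation=cv2.INTER_CUBIC))
E
```

```text
t: 10.03
eef_pos: [0.4547, -0.1119, 0.0374]
tool_rot: [-0.065, 1.57, 0.042]
force: [0.5, -0.3, -1.5]
opening: 0.0134
t: 10.45
eef_pos: [0.4857, -0.1096, 0.0373]
tool_rot: [-0.065, 1.57, 0.042]
force: [-1.3, 0.0, -2.3]
opening: 0.0131
t: 10.87
eef_pos: [0.5063, -0.1082, 0.0373]
tool_rot: [-0.066, 1.569, 0.042]
force: [0.9, 0.5, -2.2]
opening: 0.0133
```

View pics/p5.png

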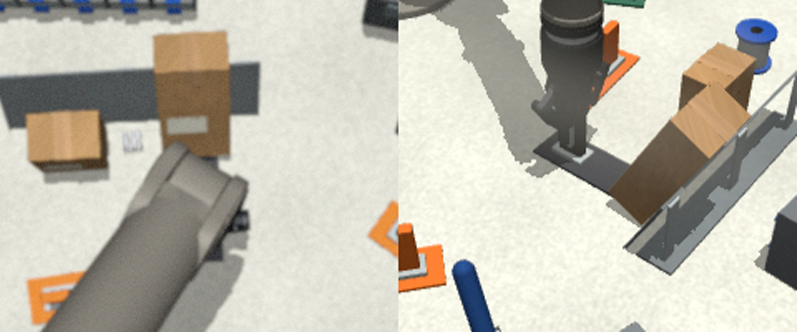

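The tip is under the raised front, centred; the carton has not moved. I'll go the last 14 mm, release and retreat.

```bash
python3 -m crank '[[[0.1,0,0.3],0],[[0.1,0,0.7],0],[[0.1,0,1.1],0],[[0.1,0,1.4],0],[[0.1,0,1.4],0]]'
python3 -m crank '[[[0.05,0,0],0],[[0.05,0,0],0],[[0.05,0,0],0],[[0.05,0,0],0],[[0.05,0,0],0]]' 
python3 -m crank '[[[0,0,0],0],[[0,0,0],0],[[0,0,0],0],[[0,0,0],0],[[0,0,0],0]]' 5
python3 -m crank '[[[-0.5,0,0],0],[[-1.5,0,0],0],[[-3.5,0,0],0],[[-6,0,0],0],[[-9,0,0],0]]'
python3 -m crank '[[[-1,0,-4],0],[[-1,0,-8],0],[[-1,0,-12],0],[[-1,-4,-14],0],[[-1,-8,-14],0]]'
python3 -m crank '[[[0,-4,0],0],[[0,-8,0],0],[[0,-12,0],0],[[0,-16,0],0],[[0,-16,0],0]]'
python3 - <<'E'
from h import *
t,s=cams.read_camera("top"),cams.read_camera("side")
im=np.hstack([t[150:290,220:360],s[170:310,260:400]])
cv2.imwrite("pics/p6.png",cv2.resize(cv2.convertScaleAbs(im,alpha=1.7),None,fx=2.8,fy=2.8,interpolation=cv2.INTER_CUBIC))
E
```

```text
t: 11.38
eef_pos: [0.5199, -0.1081, 0.0372]
tool_rot: [-0.065, 1.569, 0.041]
force: [-2.2, 0.8, 5.3]
opening: 0.0134
t: 11.8
eef_pos: [0.5199, -0.1081, 0.0372]
tool_rot: [-0.065, 1.569, 0.041]
force: [-1.7, -0.1, 5.6]
opening: 0.0136
t: 12.22
eef_pos: [0.5199, -0.1081, 0.037]
tool_rot: [-0.065, 1.569, 0.041]
force: [0.3, -0.8, 0.2]
opening: 0.0499
t: 12.63
eef_pos: [0.5187, -0.1067, 0.1276]
tool_rot: [-0.064, 1.572, 0.041]
force: [-0.3, 0.7, -1.1]
opening: 0.0499
t: 13.05
eef_pos: [0.3797, -0.191, 0.1387]
tool_rot: [-0.062, 1.573, 0.052]
force: [1.9, 0.6, 0.5]
opening: 0.0499
t: 13.47
eef_pos: [0.3885, -0.3615, 0.1416]
tool_rot: [-0.062, 1.574, 0.034]
force: [-1.1, -1.2, 1.4]
opening: 0.0495
```

View pics/p6.png

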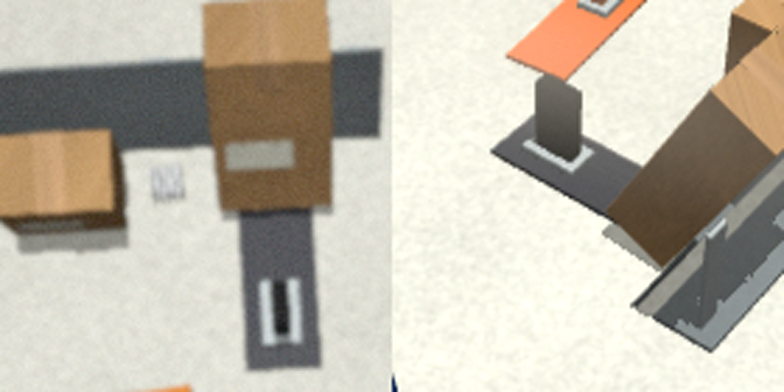

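Run:
```python
from h import *
f=lambda P,o:(np.array(P)+.5)/2.8-.5+np.array(o)
W=cast("top",f([(248,368),(320,364),(240,212),(312,209)],(220,150)),.004)[:,:2]; print(W.round(4))
r=W[:2].mean(0); a=(W[2]-W[0])+(W[3]-W[1]); a/=np.linalg.norm(a); tip=r+.16*a; print("tip",tip,"yaw",np.degrees(np.arctan2(a[1],a[0])))
C=cast("top",f([(222,211),(331,205)],(220,150)),.025)[:,:2]; m=C.mean(0); x=np.array([.9976,.069]); d=(tip-m)
print("front",C.round(4),"along from front edge",d@x,"lateral",d@[-.069,.9976], "carton x est",-.03+ (d@x)*np.cos(.436)+(0-.0254)*-np.sin(.436)*-1)
F=np.array([.6409,.1529]);G=np.array([.6654,-.1841]); print("foot to tip",(F+(G-F)*((.1529-tip[1])/.337)-tip)@x)
s=cast("side",f([(492-392,151)],(260,170)),.004); print("side rear corner",s)
```

```text
[[ 0.4773 -0.0813]
 [ 0.4811 -0.1382]
 [ 0.6018 -0.0729]
 [ 0.605  -0.1305]]
tip [ 0.63888369 -0.09941572] yaw 3.7096628998183703
front [[ 0.5993 -0.0595]
 [ 0.6052 -0.1452]] along from front edge 0.03672445918884391 lateral 0.00040052123489600535 carton x est -0.007438034198691336
foot to tip 0.020310874293730456
side rear corner [[ 0.47779112 -0.14247979  0.004     ]]
```

```bash
python3 -c "
from h import *
print(manip.job_done()); print(manip.state()['t'])"
```

```text
the job is handed in; nothing more can be done
None
the job is handed in; nothing more can be done
```

The job is done and handed in, at about 13.6 s of the 64 s allowed; `job_done()` reports no verdict. I pushed the tall carton high on its front face until it leaned on the rest. Then I gripped the dark lifter by its tab, moved it onto the carton's centre line, slid the blade under the raised front, released it and backed the arm clear.

Last checks, from one pair of pictures taken after release:
- **Blade tip:** it lies about 20 mm before the rest's foot, which is about 12–14 mm past the middle of the carton's underside. The foot line and the carton's front edge gave these two figures.
- **Alignment:** the tip is about 0.4 mm off the centre line, and the blade is within about 1° of the carton's heading.
- **Cartons:** the tall carton still leans on the rest. The low carton stands and looks unmoved; I did not measure its position again.

- **Disagreements:** my script first printed -7 mm for the tip. That was a sign error, and by hand the same data give +14 mm. The side camera put the carton's rear corner about 8 mm nearer the robot than the top view implied.
- **Not measured:** I did not measure the lean angle. I did not check stillness with a second picture. During the final slide the lifter rode a little light in the grip until I pressed it flat just before release.

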